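# Slide the tall tube home into the empty display lane

## Robot

A 6-joint arm with a two-finger parallel gripper is mounted at the origin on the work surface. World frame = base frame: x ahead of the robot, y to its left, z up, the work surface at z = 0. Lengths are in m, angles in rad, forces in N, time in s.
With the tool pointing down it reaches from about 0.25 to 0.725 m from the base axis. Payload 4 kg.
Tool frame: the origin (TCP) lies on the centre line of the jaws, within the pads' length; the fingertips stand 17 mm ahead of it and the grasp point (between the pads) lies 2 mm behind it; z points along the fingers, x is the direction in which the jaws open and shut, and the axes are right-handed (so a half turn about z gives the same grasp; the last joint's range is limited). The gripper opens to 85 mm and grips with 20 to 120 N. Pads are 22 mm wide; open, the fingers measure 114 mm over their backs; the gripper's body (76 mm by 85 mm) begins 54 mm behind the grasp point. The pads swing forward as they close: fully open they stand 13 mm farther back than shut.
Start: joints at [-1.115, 0.241, 0.005, 1.335, 0, 1.571], TCP at [0.22, -0.449, 0.217] pointing down, gripper open.
Joint ranges: [-2.72, 2.72], [-1.05, 1.87], [-1.09, 1.28], [-1.99, 2.15], [-1.42, 1.44], [-3.14, 3.14]. Speed limits (rad/s): [2.79, 2.79, 3.14, 3.14, 3.14, 3.14].

## Interface

Orientations are given as a unit quaternion [x, y, z, w].
In Python, from workcell import bot gives the robot as it stands.
- The arm moves only by the tool jog_arm, never from a script. Its arguments are lists of equal length, an entry for each row: "jaw": the closure, from 0 (fully open) to 1 (shut); "linear": the shift along the tool's x, y, z in m, a list of three; "delta_rot": the turn, a rotation vector about the tool's x, y, z in degrees, a list of three. A call has exactly 8 rows; each row is the pose to reach, as a shift and turn from the pose commanded when the call began, along the tool's axes at that moment; what a row does not reach only later rows make up. A row lasts 1/12 s, in which the tool goes at most 41.7 mm and 7.16 degrees, less where a joint would pass 70% of its speed; a pose out of reach is approached as far as the arm can. A call with a gripper value outside its range is refused whole. The fingers move at their own pace and stop on an object; the grip force is fixed at half the most. Time passes only in rows, so rows that repeat a pose let the fingers close, or fill a call up. It gives the time, the measured TCP pose, the force and the opening at its end, in the units of the state.
- bot.get_obs(): the state, without advancing time (a new reading comes with each control period).
- bot.camera(name): name is "scene" or "top" or "wrist"; returns (picture, depth): 384x512x3 uint8, red, green, blue; 384x512 float32, m along the optical axis (not along the pixel's ray), 0 where there is no reading.
- bot.calibration(name): a dict with "fovy" (degrees; the focal length in pixels is half the picture's height over the tangent of half this angle, whatever the lens; pixels are square), "cx", "cy" (the principal point, pixels), "origin" and "orientation" of the camera in the world. Camera axes: x right, y down, z forward; pixel columns grow to the right and rows downward; lengths in m; the calibration is good to about 2 mm. A picture is of the moment at which its call begins: read the wrist's pose just before it. calibration takes no time and is no camera call; for the wrist camera it gives the pose at the moment of the call.
- bot.job_done(): hands the job in, once; it reports no verdict.
The state is a dict: "clock": time; "joint_pos": joint angles; "joint_vel": joint speeds; "tau": joint torques, N m; "eef_pos": TCP position; "tool_rot": TCP orientation; "ft_force": force on the tool from outside, world axes, zero at the start; "ft_torque": the same for the moment, N m; "grip_width": finger opening in m.
Only numpy, scipy, OpenCV 4.12 (cv2) and the standard library are available. Lean on these libraries where they do the work, as an engineer would, in place of code of your own. Each camera call takes 0.05 s, during which the arm holds its last target.

## Task

One tall tube of snap fasteners, the one with the blue cap, has been left out on the counter. Gently push it low on its body, so that it slides along the counter upright without tipping, into the empty lane (green dot) of the display stand until it stands fully home against the blue back stop, in line with the orange-capped tubes. Only push it with the fingers: never pinch, lift or knock it over, leave everything else where it stands, and finish with the hand clear.

Things in the scene. Friction and masses are not known exactly. Their poses are not given: they have to be found in the camera images.
- tube: the blue-capped tube to push: upright loose cylinder, 50 mm in diameter, 200 mm tall, blue foot and cap, grey snap fasteners stacked between; about 0.3 kg, centre of mass half-way up; friction on the counter 0.48 to 0.69, so it tips if pushed higher than about 35 mm above the counter. Origin: centre of its underside, on the counter; z is its long axis, up.
- stand: fixed stand: blue back stop 50 mm high, 294 mm wide; four dark rails 10 mm high, 24 mm wide, round-nosed, make three floorless lanes (tubes slide on the counter) 66 mm wide, 90 mm apart. x axis: along the lanes from mouth to stop. Origin: on the counter at the middle lane's home point (tube centre when touching the stop; stop face at x=+25 mm); other homes at y=+-90 mm. Nose tips at x=-87 mm.
- marker: green dot, 42 mm in diameter, flat on the counter (1 mm, nothing to touch) at the home point of the empty lane: the tube's centre belongs above it. Which lane is empty varies. Origin at its centre; its x axis points along the lane to the back stop, as the stand's.
- orange_a: orange-capped tube, same size and weight as the blue one, brass fasteners, standing home in one of the other two lanes; leave it. Origin: centre of its underside.
- orange_b: second orange-capped tube, as the first, standing home in the remaining lane; leave it. Origin: centre of its underside.
- jar: short round jar with red lid, 64 mm in diameter, 85 mm tall, at the far side of the counter; bystander. Origin: centre of its underside.
- spool: red spool, 44 mm in diameter, 60 mm tall, standing at the far side; bystander. Origin: centre of its underside.
- carton: cardboard box, 60 x 90 x 70 mm high, at the far side; bystander. Origin: centre of its underside.
- tag_roll: roll of brown tags lying flat, 70 mm in diameter, 30 mm high, behind the stand's back stop, to the left; bystander. Origin: centre of its underside.
- tape_measure: yellow tape measure, 60 x 60 x 33 mm high, behind the stand's back stop, to the left; bystander. Origin: centre of its underside.

How it is judged:
By the outcome, as a careful person would: the job done as asked, in the order asked, and still so for the second after the job is handed in, with the robot touching nothing.
It also fails if it takes over 72 s, if anything falls off the work surface, if the arm or the gripper's body presses on something with over 40 N, if the wrist force passes 120 N, or if a joint passes its speed limit or range.

## Working session

There is one attempt and no reset: what is moved stays moved. The work goes in short steps, Python scripts to look and compute and a tool call to move; the robot and the scene stay as the last step left them, time stands still between calls to the robot, and variables do not carry over. Pictures are saved under pics/ and viewed, and the job is handed in when it is done.

Besides the shell and the picture viewer there is one more tool, called after "Emit:" as a command line: name --argument value ..., lists and objects as JSON in quotes. jog_arm: Moves the arm, as the interface text tells. Its arguments: {"type":"object","properties":{"jaw":{"type":"array","items":{"type":"number"}},"linear":{"type":"array","items":{"type":"array","items":{"type":"number"}}},"delta_rot":{"type":"array","items":{"type":"array","items":{"type":"number"}}}},"required":["jaw","linear","delta_rot"]}

```bash
ls; mkdir -p pics; cat > h.py <<'E'
import numpy as np, cv2
from workcell import bot
from scipy.spatial.transform import Rotation as R
def save(n,im): cv2.imwrite(f'pics/{n}.png',cv2.cvtColor(im,cv2.COLOR_RGB2BGR))
def ray(cal,u,v):
    f=192/np.tan(np.radians(cal['fovy'])/2)
    d=np.stack([(np.asarray(u)-cal['cx'])/f,(np.asarray(v)-cal['cy'])/f,np.ones_like(u,dtype=float)],-1)
    return np.array(cal['origin']), d@R.from_quat(cal['orientation']).as_matrix().T
def plane(cal,u,v,z):
    o,d=ray(cal,u,v); return o+d*((z-o[2])/d[...,2])[...,None]
def pts(cal,dep):
    v,u=np.mgrid[0:384,0:512]; o,d=ray(cal,u.astype(float),v.astype(float)); return o+d*dep[...,None]
E
python3 - <<'E'
from h import *
for n in('scene','top'):
    c=bot.calibration(n); im,d=bot.camera(n); save(n+'0',im); np.savez(n+'0.npz',im=im,d=d)
    print(n,c)
print(bot.get_obs())
E
```

```text
pics
scene {'fovy': 50.82611317735256, 'cx': 253.34383288937863, 'cy': 194.4343870953796, 'origin': array([1.16091836, 0.31281946, 0.90852587]), 'orientation': array([ 0.51140564,  0.80804581, -0.24774184, -0.15540342])}
top {'fovy': 50.57679932706808, 'cx': 256.58033647117776, 'cy': 188.7044243788998, 'origin': array([0.52565706, 0.05493633, 0.95062747]), 'orientation': array([ 0.71280198, -0.69905888,  0.0300854 , -0.04821702])}
{'clock': 0.1, 'joint_pos': array([-1.11497986e+00,  2.41351553e-01,  3.85475000e-03,  1.33522219e+00,
       -1.68616187e-05,  1.57081437e+00]), 'joint_vel': array([-0.00122627, -0.00339152,  0.00300646,  0.00037579,  0.00011486,
        0.001385  ]), 'tau': array([ 3.08797771e-04, -3.73138225e+01,  2.53010166e+01,  1.08636546e-02,
       -6.64403888e-05, -8.13484320e-06]), 'eef_pos': array([ 0.219827  , -0.44841078,  0.21629347]), 'tool_rot': array([ 8.48580594e-01, -5.29065261e-01, -8.20238021e-04, -5.01438882e-04]), 'ft_force': array([ 0.34509958,  0.87059471, -0.55413179]), 'ft_torque': array([-0.0157258 , -0.02596218, -0.00138325]), 'grip_width': 0.08559152333138903}
```

View pics/scene0.png

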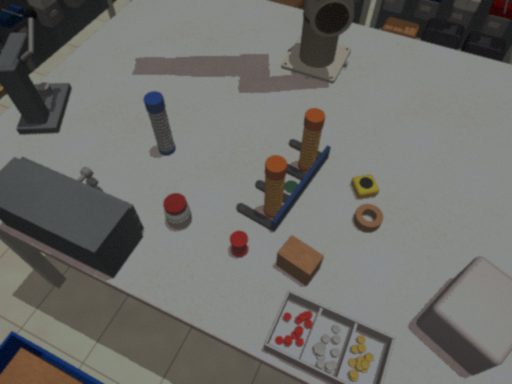

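View pics/top0.png

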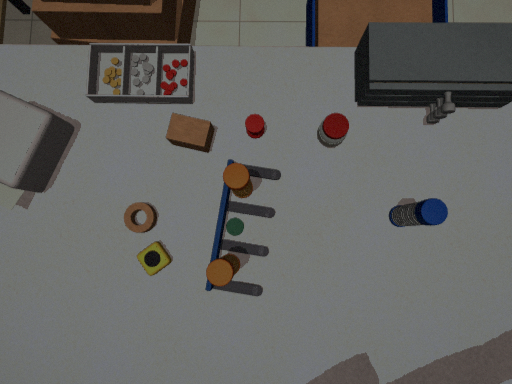

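```bash
python3 - <<'E'
from h import *
for n in('top','scene'):
    z=np.load(n+'0.npz'); im,d=z['im'],z['d']; c=bot.calibration(n); P=pts(c,d)
    hsv=cv2.cvtColor(im,cv2.COLOR_RGB2HSV); H,S,V=[hsv[...,i].astype(int) for i in range(3)]
    masks={'blue':(abs(H-112)<12)&(S>130)&(V>50),'orange':(abs(H-11)<6)&(S>180)&(V>120),'green':(H>60)&(H<90)&(S>80),'dark':(V<85)&(S<80)}
    for k,m in masks.items():
        nn,l,st,ce=cv2.connectedComponentsWithStats(m.astype(np.uint8))
        for i in range(1,nn):
            if st[i,4]<25: continue
            p=P[(l==i)&(d>0)]
            if len(p)<10 or abs(np.median(p[:,1]))>.6 or np.median(p[:,2])<-.05: continue
            print(n,k,st[i],ce[i].round(1),'med',np.median(p,0).round(3),'min',p.min(0).round(3),'max',p.max(0).round(3))
E
```

```text
top blue [211 183  17  78 342] [219.4 222.2] med [0.55 0.16 0.05] min [0.466 0.145 0.046] max [0.637 0.176 0.054]
top blue [421 199  27  26 549] [433.7 211.2] med [ 0.574 -0.249  0.2  ] min [ 0.55  -0.275  0.197] max [ 0.596 -0.226  0.205]
top blue [206 281   5  10  35] [208.1 285.9] med [0.41  0.181 0.05 ] min [0.402 0.176 0.047] max [0.421 0.185 0.054]
top green [226 218  18  17 229] [234.6 226.2] med [0.542 0.129 0.002] min [ 0.524  0.11  -0.004] max [0.561 0.15  0.006]
top dark [  87    0  114  104 2986] [140.7  69.5] med [0.915 0.386 0.024] min [ 0.834  0.238 -0.761] max [1.56  0.491 0.054]
top dark [  354    21   158   104 13251] [434.3  65.8] med [ 0.879 -0.293  0.14 ] min [ 0.787 -0.864 -0.755] max [ 1.464 -0.148  0.146]
top dark [143  65  11  19  65] [149.  75.] med [0.904 0.345 0.011] min [0.881 0.336 0.002] max [0.929 0.362 0.024]
top dark [135  80   8   8  25] [139.   84.1] med [0.878 0.369 0.007] min [0.873 0.364 0.001] max [0.888 0.378 0.024]
top dark [   0   90   75  105 2407] [ 45. 153.] med [0.694 0.553 0.069] min [ 0.609  0.519 -0.003] max [0.837 0.649 0.121]
top da
[... 4100 characters left out ...]
  95] [297.2 272.2] med [0.776 0.247 0.011] min [ 0.742  0.186 -0.   ] max [0.791 0.283 0.058]
scene dark [ 416  261   81  114 2215] [452.5 337.8] med [0.799 0.58  0.068] min [ 0.629  0.52  -0.001] max [0.828 0.652 0.114]
scene dark [287 293  33  19 219] [303.1 302.2] med [0.838 0.281 0.026] min [0.837 0.245 0.004] max [0.85  0.317 0.047]
scene dark [322 308  33  69 335] [339.5 328.2] med [0.839 0.378 0.021] min [0.837 0.325 0.003] max [0.951 0.397 0.049]
scene dark [357 324  35  60 450] [377.3 346.5] med [0.839 0.469 0.025] min [0.837 0.404 0.001] max [0.932 0.476 0.049]
scene dark [264 346  79  38 428] [301.3 365.6] med [0.964 0.326 0.025] min [ 0.962  0.241 -0.001] max [0.965 0.41  0.049]
```

```bash
cat > meas.py <<'E'
from h import *
def disc(n,im,d,col,h):
    c=bot.calibration(n); P=pts(c,d)
    hsv=cv2.cvtColor(im,cv2.COLOR_RGB2HSV); H,S,V=[hsv[...,i].astype(int) for i in range(3)]
    m={'blue':(abs(H-112)<12)&(S>130),'orange':(abs(H-11)<8)&(S>150),'green':(H>50)&(H<95)&(S>60)}[col]&(abs(P[...,2]-h)<.012)&(d>0)
    nn,l,st,ce=cv2.connectedComponentsWithStats(m.astype(np.uint8)); out=[]
    for i in range(1,nn):
        if st[i,4]<60: continue
        cs,_=cv2.findContours((l==i).astype(np.uint8),0,cv2.CHAIN_APPROX_NONE)
        q=max(cs,key=len)[:,0].astype(float)
        p=plane(c,q[:,0],q[:,1],h)[:,:2].astype(np.float32)
        (cc,r)=cv2.minEnclosingCircle(p); out.append((n,col,np.round(cc,4),round(r,4), np.round(P[l==i].mean(0),4)))
    return out
E
python3 - <<'E'
from meas import *
for n in('top','scene'):
    z=np.load(n+'0.npz')
    for col,h in(('blue',.2),('orange',.2),('green',.001)):
        for o in disc(n,z['im'],z['d'],col,h): print(*o)
    c=bot.calibration(n);P=pts(c,z['d']);hsv=cv2.cvtColor(z['im'],cv2.COLOR_RGB2HSV)
    m=(abs(hsv[...,0].astype(int)-112)<12)&(hsv[...,1]>110)&(abs(P[...,2]-.05)<.006)
    q=P[m][:,:2].astype(np.float32); rr=cv2.minAreaRect(q);vx,vy,x0,y0=cv2.fitLine(q,cv2.DIST_HUBER,0,.01,.01).ravel()
    print('stop',rr,np.degrees(np.arctan2(vy,vx)))
E
```

```text
top blue [ 0.5742 -0.2475] 0.0264 [ 0.5731 -0.2476  0.1998]
top orange [0.6328 0.1142] 0.0252 [0.6326 0.1144 0.2   ]
top orange [0.4558 0.1397] 0.0252 [0.4554 0.1392 0.1999]
top green [0.5418 0.1299] 0.0205 [0.5422 0.1299 0.0015]
stop ((0.5459732413291931, 0.16027332842350006), (0.011412626132369041, 0.2911018133163452), 81.72906494140625) -8.18913
scene blue [ 0.5733 -0.2487] 0.023 [ 0.5742 -0.2474  0.2009]
scene orange [0.4574 0.1414] 0.0245 [0.4577 0.142  0.2004]
scene orange [0.6379 0.1171] 0.0273 [0.6358 0.1172 0.2001]
scene green [0.5411 0.1294] 0.0186 [0.5408 0.128  0.0016]
stop ((0.547486424446106, 0.1619376689195633), (0.011460414156317711, 0.2838205099105835), 81.32032012939453) -8.251698
```

```bash
cat > go.py <<'E'
from h import *
def pose(h,th,p):
    h,th=np.radians(h),np.radians(th); f=np.array([np.cos(h),np.sin(h),0]);Z=np.array([0,0,1.])
    z=f*np.sin(th)-Z*np.cos(th); x=np.cross(f,Z); y=np.cross(z,x)
    return R.from_matrix(np.stack([x,y,z],1)),np.array(p)
def delta(h,th,p,frm=None):
    o=bot.get_obs(); r0,p0=(R.from_quat(o['tool_rot']),o['eef_pos']) if frm is None else frm
    r,p=pose(h,th,p); print('t',o['clock'],'eef',o['eef_pos'].round(4),'w',o['grip_width'],'F',o['ft_force'].round(1))
    print('lin mm',(r0.inv().apply(p-p0)*1000).round(1),'rot',(r0.inv()*r).as_rotvec(degrees=True).round(2))
E
python3 - <<'E'
from go import *
delta(103,35,[.60,-.365,.15])
E
```

```text
t 0.1 eef [ 0.2198 -0.4484  0.2163] w 0.08559152333138903 F [ 0.3  0.9 -0.6]
lin mm [  92.6 -378.1   66.1] rot [ 29.45 -23.34 -74.35]
```

Emit:
jog_arm --jaw '[0.65,0.65,0.65,0.65,0.65,0.65,0.65,0.65]' --linear '[[0.007,-0.028,0.005],[0.014,-0.056,0.01],[0.021,-0.084,0.015],[0.028,-0.112,0.02],[0.035,-0.14,0.025],[0.042,-0.168,0.03],[0.049,-0.196,0.035],[0.056,-0.225,0.04]]' --delta_rot '[[2.2,-1.8,-5.7],[4.5,-3.6,-11.4],[6.8,-5.4,-17.1],[9,-7.2,-22.8],[11.3,-9,-28.5],[13.5,-10.8,-34.2],[15.8,-12.6,-39.9],[18,-14.4,-45.6]]'

```text
clock: 0.77
eef_pos: [0.4474, -0.3999, 0.1765]
tool_rot: [0.969, -0.149, -0.023, -0.194]
ft_force: [0.5, -1.3, -0.5]
grip_width: 0.0301
```

```bash
python3 - <<'E'
from go import *
delta(103,35,[.60,-.365,.15])
E
```

```text
t 0.7667 eef [ 0.4474 -0.3999  0.1765] w 0.03008379689427192 F [ 0.5 -1.3 -0.5]
lin mm [138.6 -66.3  39.9] rot [ 11.35  -8.89 -28.54]
```

Emit:
jog_arm --jaw '[0.65,0.65,0.65,0.65,0.65,0.65,0.65,0.65]' --linear '[[0.023,-0.011,0.0067],[0.046,-0.022,0.0133],[0.069,-0.033,0.02],[0.092,-0.044,0.0267],[0.116,-0.055,0.033],[0.139,-0.066,0.04],[0.139,-0.066,0.04],[0.139,-0.066,0.04]]' --delta_rot '[[1.9,-1.5,-4.8],[3.8,-3,-9.5],[5.7,-4.5,-14.3],[7.6,-6,-19],[9.5,-7.4,-23.8],[11.4,-8.9,-28.5],[11.4,-8.9,-28.5],[11.4,-8.9,-28.5]]'

```text
clock: 1.43
eef_pos: [0.5769, -0.3403, 0.1297]
tool_rot: [0.952, 0.102, -0.022, -0.286]
ft_force: [-0.2, 0.2, 0.9]
grip_width: 0.0299
```

```bash
python3 - <<'E'
from go import *
delta(103,35,[.60,-.365,.15])
print(bot.get_obs()['joint_pos'].round(3))
for n in('scene','wrist','top'):
    im,d=bot.camera(n); save(n+'1',im); np.savez(n+'1.npz',im=im,d=d,**{k:v for k,v in bot.calibration(n).items()})
E
```

```text
t 1.4333 eef [ 0.5769 -0.3403  0.1297] w 0.029906095422483372 F [-0.2  0.2  0.9]
lin mm [ 17.8  13.2 -32.6] rot [ 1.66 -1.38 -0.29]
[-0.699  1.165  1.273  2.149  0.357  0.571]
```

View pics/scene1.png

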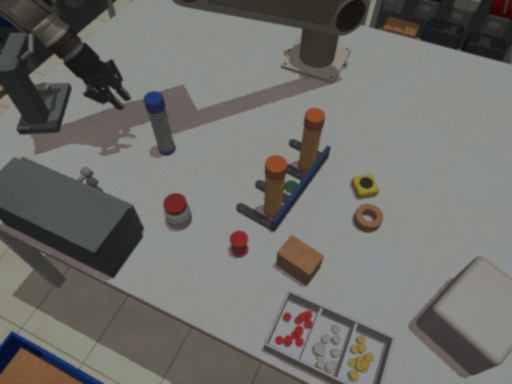

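View pics/wrist1.png

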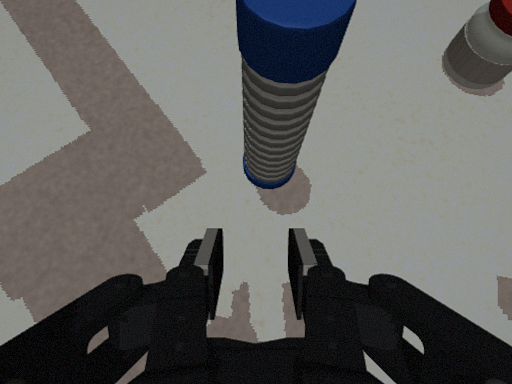

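View pics/top1.png

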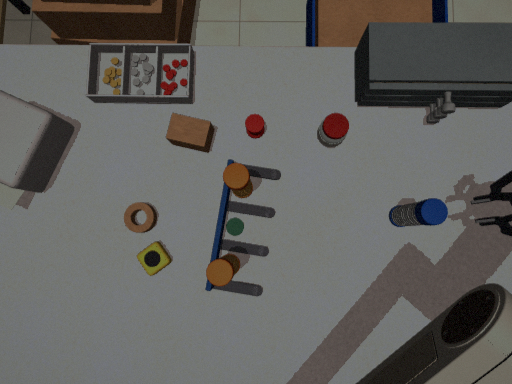

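```bash
python3 - <<'E'
from go import *
o=bot.get_obs(); r=R.from_quat(o['tool_rot']);p0=o['eef_pos']
for n in('scene','top','wrist'):
    z=np.load(n+'1.npz'); c={k:z[k] for k in('fovy','cx','cy','origin','orientation')}
    P=pts(c,z['d'])[z['d']>0]; q=r.inv().apply(P-p0)*1000
    m=(np.abs(q[:,0])<45)&(np.abs(q[:,1])<28)&(q[:,2]>-40)&(q[:,2]<35)
    q=q[m]; print(n,len(q))
    for lo in range(-40,35,5):
        s=q[(q[:,2]>=lo)&(q[:,2]<lo+5)]
        if len(s): print(lo,len(s),np.percentile(s,[2,98],axis=0).round(0).tolist())
E
```

```text
scene 178
-40 31 [[-24.0, -14.0, -40.0], [29.0, 5.0, -36.0]]
-35 31 [[-25.0, -14.0, -34.0], [29.0, 6.0, -30.0]]
-30 30 [[-27.0, -14.0, -30.0], [28.0, 7.0, -25.0]]
-25 33 [[-24.0, -15.0, -25.0], [29.0, 7.0, -20.0]]
-20 29 [[-26.0, -15.0, -20.0], [27.0, 5.0, -15.0]]
-15 21 [[-22.0, -14.0, -14.0], [22.0, 6.0, -11.0]]
-10 3 [[-16.0, -4.0, -10.0], [21.0, -0.0, -9.0]]
top 173
-40 44 [[-26.0, -15.0, -40.0], [28.0, -1.0, -35.0]]
-35 41 [[-26.0, -13.0, -35.0], [29.0, 3.0, -30.0]]
-30 40 [[-25.0, -14.0, -30.0], [29.0, -1.0, -25.0]]
-25 32 [[-27.0, -13.0, -25.0], [27.0, -2.0, -21.0]]
-20 16 [[-20.0, -12.0, -20.0], [23.0, -0.0, -16.0]]
wrist 2005
-40 515 [[-27.0, -12.0, -40.0], [28.0, 8.0, -35.0]]
-35 479 [[-27.0, -12.0, -35.0], [29.0, 9.0, -30.0]]
-30 446 [[-27.0, -12.0, -30.0], [28.0, 8.0, -25.0]]
-25 361 [[-26.0, -12.0, -25.0], [28.0, 9.0, -20.0]]
-20 174 [[-20.0, -12.0, -20.0], [22.0, 9.0, -15.0]]
-15 30 [[-14.0, -4.0, -15.0], [16.0, 5.0, -13.0]]
```

```bash
python3 - <<'E'
from go import *
o=bot.get_obs(); print(o['clock'],o['eef_pos'],o['joint_pos'])
r=R.from_quat(o['tool_rot']);p0=o['eef_pos']
for n in('scene','top','wrist'):
    c=bot.calibration(n);f=192/np.tan(np.radians(c['fovy'])/2)
    for zz in (-13,17):
        for x in(-15,15):
            P=p0+r.apply(np.array([x,0,zz])/1000); q=R.from_quat(c['orientation']).inv().apply(P-c['origin'])
            print(n,zz,x,(q[:2]/q[2]*f+[c['cx'],c['cy']]).round(1))
E
```

```text
1.5833 [ 0.57653926 -0.34354809  0.13449871] [-0.70350268  1.15876823  1.2753869   2.14940541  0.35683466  0.57064524]
scene -13 -15 [126.4  99.6]
scene -13 15 [121.8 107. ]
scene 17 -15 [134.2 107.6]
scene 17 15 [129.8 115. ]
top -13 -15 [476.2 219.1]
top -13 15 [472.6 204.1]
top 17 -15 [461.7 220.8]
top 17 15 [458.3 206.2]
wrist -13 -15 [222.6 247.2]
wrist -13 15 [287.  247.2]
wrist 17 -15 [227.7 223.4]
wrist 17 15 [282.  223.5]
```

```bash
python3 - <<'E'
import cv2,numpy as np
a=cv2.imread('pics/scene1.png')[70:170,70:200]; b=cv2.imread('pics/top1.png')[170:250,410:512]; 
a=cv2.resize(a,None,fx=4,fy=4,interpolation=0); b=cv2.resize(b,None,fx=2.5,fy=2.5)
a[:200,:255]=a[:200,:255]
c=np.zeros((400,780,3),np.uint8); c[:,:520]=a; c[:200,520:775]=b; c=np.clip(c.astype(float)*2,0,255).astype(np.uint8)
cv2.imwrite('pics/z1.png',c)
E
```

```text
(no output)
```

View pics/z1.png

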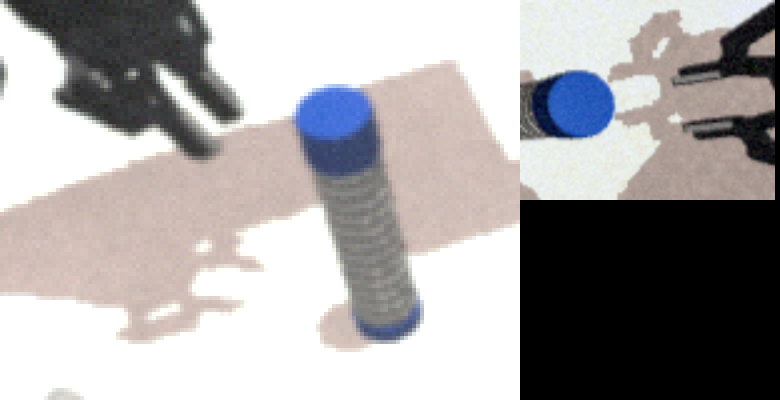

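```bash
python3 - <<'E'
from go import *
delta(103,35,[.586,-.302,.05])
E
```

```text
t 1.5833 eef [ 0.5765 -0.3435  0.1345] w 0.030155520040601982 F [-0.1 -0.1  0.9]
lin mm [15.8 13.7 92.3] rot [ 2.05 -1.76 -0.31]
```

Emit:
jog_arm --jaw '[0.65,0.65,0.65,0.65,0.65,0.65,0.65,0.65]' --linear '[[0.003,0.002,0.015],[0.006,0.005,0.03],[0.009,0.007,0.045],[0.012,0.01,0.06],[0.015,0.012,0.075],[0.016,0.014,0.092],[0.016,0.014,0.092],[0.016,0.014,0.092]]' --delta_rot '[[0.5,-0.5,0],[1,-1,0],[1.5,-1.5,0],[2,-1.8,0],[2,-1.8,0],[2,-1.8,0],[2,-1.8,0],[2,-1.8,0]]'

```text
clock: 2.25
eef_pos: [0.5859, -0.302, 0.0502]
tool_rot: [0.948, 0.106, -0.036, -0.299]
ft_force: [0.7, 0.2, -0.1]
grip_width: 0.0298
```

```bash
cat > tips.py <<'E'
from go import *
def tips(tag):
    z0=None
    for n in('scene','top'):
        o=bot.get_obs(); r=R.from_quat(o['tool_rot']);p0=o['eef_pos']
        c=bot.calibration(n); im,d=bot.camera(n); save(n+tag,im); np.savez(n+tag,im=im,d=d)
        P=pts(c,d)[d>0]; q=r.inv().apply(P-p0)*1000
        V=cv2.cvtColor(im,cv2.COLOR_RGB2HSV)[...,2][d>0]
        m=(np.abs(q[:,0])<35)&(np.abs(q[:,1])<20)&(q[:,2]>-40)&(q[:,2]<30)&(P[:,2]>.006)
        q,P=q[m],P[m]; i=np.argsort(-q[:,2])[:12]
        print(n,len(q),'maxz',q[i,2].round(0),'P',P[i][:6].round(3).tolist())
        for k,h in(('blue',.2),): print(*[x for x in disc(n,im,d,k,h)])
from meas import disc
E
python3 - <<'E'
from go import *
delta(103,35,[.586,-.302,.05]); print(bot.get_obs()['joint_pos'].round(3))
from tips import tips
tips('2')
E
```

```text
t 2.25 eef [ 0.5859 -0.302   0.0502] w 0.029758821416620538 F [ 0.7  0.2 -0.1]
lin mm [0.1 0.1 0.1] rot [-0.04  0.08 -0.32]
[-0.653  1.144  1.008  1.931  0.374  0.601]
scene 122 maxz [-14. -15. -16. -16. -17. -17. -17. -17. -17. -17. -17. -18.] P [[0.57, -0.31, 0.065], [0.605, -0.299, 0.067], [0.607, -0.31, 0.061], [0.569, -0.307, 0.069], [0.572, -0.312, 0.066], [0.607, -0.301, 0.068]]
('scene', 'blue', array([ 0.5739, -0.2474]), 0.0244, array([ 0.5745, -0.2471,  0.2006]))
top 43 maxz [-22. -23. -24. -24. -26. -26. -26. -28. -28. -29. -29. -31.] P [[0.614, -0.303, 0.073], [0.612, -0.304, 0.074], [0.614, -0.304, 0.075], [0.616, -0.304, 0.075], [0.612, -0.306, 0.076], [0.614, -0.306, 0.076]]
('top', 'blue', array([ 0.5738, -0.2475]), 0.0266, array([ 0.5733, -0.2477,  0.1997]))
```

```bash
python3 - <<'E'
from h import *
im,d=bot.camera('wrist'); c=bot.calibration('wrist'); P=pts(c,d)
a=cv2.imread('pics/scene2.png')[80:180,90:190]; a=cv2.resize(a,None,fx=4,fy=4)
w=cv2.cvtColor(im,cv2.COLOR_RGB2BGR)[60:384,80:440]
k=np.zeros((400,770,3),np.uint8);k[:,:400]=a;k[:324,405:765]=w
cv2.imwrite('pics/z2.png',np.clip(k*1.8,0,255).astype(np.uint8))
o=bot.get_obs();r=R.from_quat(o['tool_rot']);q=r.inv().apply((P-o['eef_pos']).reshape(-1,3)).reshape(384,512,3)*1000
for v in range(200,330,8): print(v,[ (q[v,u].round(0).astype(int).tolist(),int(P[v,u,2]*1000)) for u in(205,215,300,310)])
E
```

```text
200 [([-34, 1, 63], -1), ([-27, 1, 62], 0), ([31, 0, 61], 0), ([37, 0, 62], 0)]
208 [([-34, 5, 59], 0), ([-27, 5, 58], 0), ([30, 5, 59], 0), ([37, 5, 58], 0)]
216 [([-33, 10, 55], 0), ([-27, 10, 55], 0), ([30, 10, 56], 0), ([37, 9, 55], 0)]
224 [([-33, 14, 53], 0), ([-27, 14, 52], 0), ([30, 15, 53], -1), ([37, 14, 52], 0)]
232 [([-33, 19, 49], 0), ([-17, -12, -24], 77), ([19, -12, -23], 76), ([36, 19, 49], 0)]
240 [([-20, -12, -32], 84), ([-16, -12, -32], 84), ([18, -12, -32], 83), ([24, -8, -22], 73)]
248 [([-19, -12, -40], 90), ([-15, -12, -39], 89), ([18, -12, -38], 88), ([21, -12, -38], 89)]
256 [([-18, -12, -44], 94), ([-15, -11, -44], 93), ([17, -11, -44], 93), ([20, -13, -46], 96)]
264 [([-17, -12, -51], 99), ([-15, -9, -45], 92), ([16, -12, -51], 99), ([19, -12, -51], 99)]
272 [([-17, -9, -52], 99), ([-15, -6, -46], 92), ([16, -9, -52], 98), ([18, -13, -58], 106)]
280 [([-17, -8, -55], 100), ([-15, -3, -46], 90), ([16, -6, -52], 96), ([17, -13, -63], 110)]
288 [([-16, -8, -59], 103), ([-15, 0, -47], 89), ([16, -3, -51], 94), ([16, -14, -69], 115)]
296 [([-16, -5, -59], 102), ([-15, 3, -48], 88), ([16, 0, -52], 93), ([15, -17, -79], 125)]
304 [([-12, -18, -83], 129), ([-14, 5, -49], 88), ([16, 4, -52], 91), ([14, -18, -83], 129)]
312 [([-12, -18, -87], 132), ([-14, 8, -50], 87), ([16, 7, -51], 89), ([13, -18, -86], 131)]
320 [([-12, -18, -89], 133), ([-24, 63, 19], 0), ([27, 63, 18], 0), ([13, -18, -90], 135)]
328 [([-11, -18, -93], 137), ([-24, 66, 15], 0), ([27, 67, 16], 0), ([13, -18, -92], 136)]
```

View pics/z2.png

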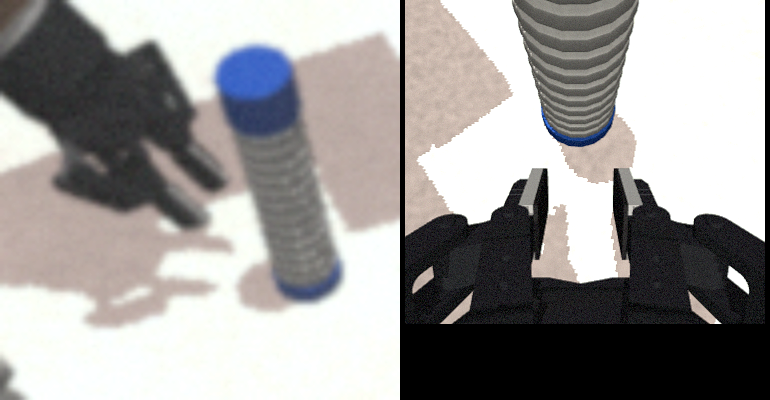

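```bash
python3 - <<'E'
from go import *
delta(103,35,[.586,-.302,.022])
E
```

```text
t 2.4 eef [ 0.587  -0.3029  0.051 ] w 0.03023641915058438 F [-0.1 -0.2  0.8]
lin mm [-0.7 15.7 24.4] rot [ 0.11 -0.04 -0.24]
```

Emit:
jog_arm --jaw '[0.65,0.65,0.65,0.65,0.65,0.65,0.65,0.65]' --linear '[[0,0.003,0.005],[0,0.006,0.01],[0,0.01,0.015],[0,0.013,0.019],[0,0.016,0.023],[0,0.016,0.023],[0,0.016,0.023],[0,0.016,0.023]]' --delta_rot '[[0,0,0],[0,0,0],[0,0,0],[0,0,0],[0,0,0],[0,0,0],[0,0,0],[0,0,0]]'

```text
clock: 3.07
eef_pos: [0.5863, -0.3008, 0.0205]
tool_rot: [0.948, 0.106, -0.036, -0.299]
ft_force: [-0.9, 0.2, 0.4]
grip_width: 0.0298
```

```bash
python3 - <<'E'
from go import *
delta(103,35,[.586,-.302,.022])
im,d=bot.camera('scene'); save('scene3',im); c=bot.calibration('scene'); P=pts(c,d)
V=im.max(2)
for v in range(108,128,2): print(v,[(u,int(V[v,u]),(P[v,u]*1000).round(0).astype(int).tolist()) for u in range(126,146,3)])
a=cv2.resize(cv2.cvtColor(im,cv2.COLOR_RGB2BGR)[80:180,90:190],None,fx=6,fy=6,interpolation=0)
cv2.imwrite('pics/z3.png',np.clip(a*1.8,0,255).astype(np.uint8))
E
```

```text
t 3.0667 eef [ 0.5863 -0.3008  0.0205] w 0.029751392910716472 F [-0.9  0.2  0.4]
lin mm [-0.5  0.  -1.9] rot [-0.1   0.15 -0.26]
108 [(126, 31, [569, -359, 117]), (129, 36, [550, -369, 96]), (132, 30, [550, -358, 101]), (135, 36, [546, -350, 101]), (138, 91, [464, -426, -2]), (141, 104, [462, -415, 1]), (144, 100, [460, -405, 3])]
110 [(126, 32, [579, -350, 122]), (129, 34, [551, -371, 89]), (132, 30, [551, -359, 94]), (135, 31, [552, -347, 99]), (138, 64, [542, -346, 91]), (141, 104, [468, -412, -1]), (144, 101, [465, -401, 1])]
112 [(126, 32, [585, -347, 121]), (129, 34, [576, -346, 113]), (132, 27, [549, -364, 82]), (135, 45, [554, -347, 93]), (138, 38, [548, -342, 90]), (141, 95, [478, -404, 2]), (144, 105, [470, -399, -3])]
114 [(126, 28, [586, -349, 114]), (129, 31, [580, -344, 110]), (132, 34, [573, -341, 105]), (135, 39, [548, -356, 76]), (138, 36, [552, -340, 86]), (141, 80, [484, -400, 0]), (144, 100, [482, -389, 4])]
116 [(126, 30, [590, -347, 111]), (129, 31, [582, -345, 104]), (132, 32, [580, -336, 106]), (135, 32, [570, -335, 97]), (138, 34, [557, -338, 84]), (141, 67, 
[... 352 characters left out ...]
, -335, 86]), (138, 37, [567, -331, 81]), (141, 89, [508, -383, 4]), (144, 102, [502, -377, 1])]
122 [(126, 38, [606, -336, 107]), (129, 52, [582, -353, 78]), (132, 31, [1161, 313, 909]), (135, 27, [573, -339, 75]), (138, 35, [570, -331, 76]), (141, 73, [514, -379, 2]), (144, 100, [510, -371, 3])]
124 [(126, 32, [612, -332, 106]), (129, 70, [535, -410, 0]), (132, 60, [577, -350, 65]), (135, 34, [577, -338, 71]), (138, 32, [574, -330, 72]), (141, 60, [569, -323, 71]), (144, 91, [515, -368, 0])]
126 [(126, 36, [616, -330, 104]), (129, 39, [610, -327, 99]), (132, 100, [538, -397, -1]), (135, 77, [536, -386, 3]), (138, 31, [577, -328, 68]), (141, 50, [572, -322, 66]), (144, 67, [562, -322, 56])]
```

View pics/z3.png

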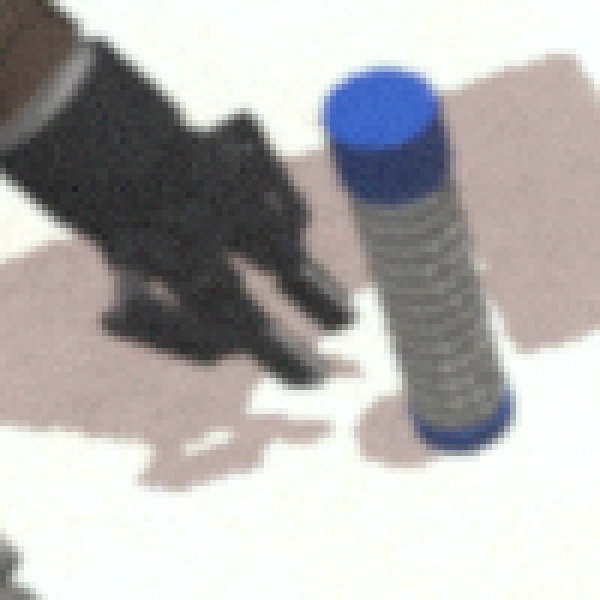

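```bash
cat > tip2.py <<'E'
from go import *
def tip2(n='scene'):
    o=bot.get_obs(); im,d=bot.camera(n); c=bot.calibration(n); P=pts(c,d); V=im.max(2)
    r=R.from_quat(o['tool_rot']); q=r.inv().apply((P-o['eef_pos']).reshape(-1,3)).reshape(384,512,3)*1000
    m=(d>0)&(V<75)&(abs(q[...,0])<35)&(abs(q[...,1])<16)&(q[...,2]>-60)&(q[...,2]<40)&(P[...,2]>.004)
    for s in(-1,1):
        k=m&(q[...,0]*s>0); Q,W=q[k],P[k]
        i=np.argsort(-Q[:,2])[:8]; print(n,'side',s,len(Q),'tool',Q[i].mean(0).round(1),'top z',Q[i,2].round(0),'world lowest',np.sort(W[:,2])[:8].round(3))
    return im
E
python3 - <<'E'
from tip2 import *
tip2(); tip2('top')
E
```

```text
scene side -1 100 tool [-18.1  -0.3 -19.5] top z [-17. -19. -19. -19. -20. -20. -21. -21.] world lowest [0.033 0.033 0.035 0.035 0.037 0.037 0.038 0.038]
scene side 1 78 tool [ 20.1  -9.5 -22.8] top z [-20. -21. -22. -22. -23. -23. -25. -26.] world lowest [0.042 0.042 0.043 0.043 0.044 0.044 0.044 0.045]
top side -1 20 tool [-24.   -8.1 -53.6] top z [-50. -50. -51. -52. -54. -57. -58. -58.] world lowest [0.06  0.064 0.067 0.068 0.07  0.073 0.073 0.073]
top side 1 59 tool [ 26.9  -6.9 -26. ] top z [-22. -23. -25. -26. -26. -28. -29. -29.] world lowest [0.043 0.044 0.046 0.046 0.046 0.046 0.048 0.049]
```

Emit:
jog_arm --jaw '[0.65,0.65,0.65,0.65,0.65,0.65,0.65,0.65]' --linear '[[0,0.002,0.003],[0,0.004,0.006],[0,0.006,0.009],[0,0.008,0.011],[0,0.009,0.013],[0,0.009,0.013],[0,0.009,0.013],[0,0.009,0.013]]' --delta_rot '[[0,0,0],[0,0,0],[0,0,0],[0,0,0],[0,0,0],[0,0,0],[0,0,0],[0,0,0]]'

```text
clock: 3.88
eef_pos: [0.5862, -0.3008, 0.0048]
tool_rot: [0.948, 0.106, -0.036, -0.299]
ft_force: [-0.6, -0.0, 0.6]
grip_width: 0.0298
```

```bash
python3 - <<'E'
from tip2 import *
delta(103,35,[.586,-.302,.005])
im=tip2(); tip2('top')
w,_=bot.camera('wrist')
a=cv2.resize(cv2.cvtColor(im,cv2.COLOR_RGB2BGR)[80:180,90:190],None,fx=4,fy=4,interpolation=0)
k=np.zeros((400,770,3),np.uint8);k[:,:400]=a;k[:324,405:765]=cv2.cvtColor(w,cv2.COLOR_RGB2BGR)[60:384,80:440]
cv2.imwrite('pics/z4.png',np.clip(k*1.8,0,255).astype(np.uint8))
E
```

```text
t 3.8833 eef [ 0.5862 -0.3008  0.0048] w 0.02975089080781803 F [-0.6 -0.   0.6]
lin mm [-0.4  0.8 -0.8] rot [-0.09  0.14 -0.26]
scene side -1 93 tool [-17.6  -3.  -18.7] top z [-17. -17. -19. -19. -19. -19. -20. -21.] world lowest [0.015 0.018 0.02  0.021 0.021 0.022 0.023 0.024]
scene side 1 75 tool [ 22.8  -8.  -22.9] top z [-20. -22. -22. -23. -23. -25. -25. -25.] world lowest [0.023 0.024 0.026 0.026 0.026 0.027 0.027 0.029]
top side -1 6 tool [-30.2  -9.3 -58.6] top z [-56. -58. -59. -59. -59. -60.] world lowest [0.056 0.058 0.058 0.059 0.059 0.061]
top side 1 49 tool [ 27.   -7.4 -27. ] top z [-22. -25. -25. -26. -28. -29. -30. -32.] world lowest [0.027 0.029 0.03  0.03  0.032 0.032 0.034 0.036]
```

View pics/z4.png

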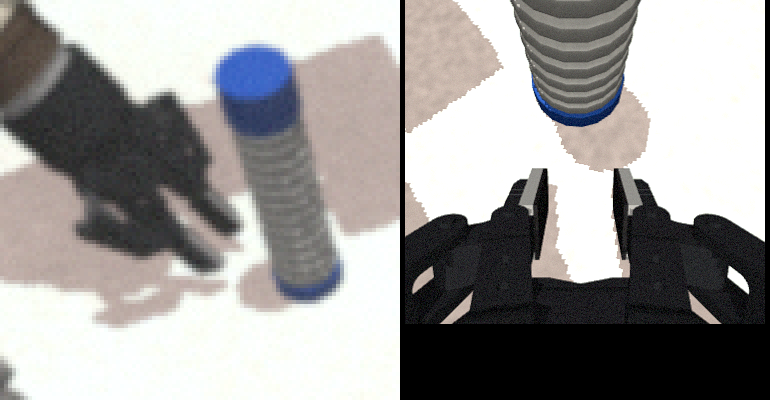

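Emit:
jog_arm --jaw '[0.65,0.65,0.65,0.65,0.65,0.65,0.65,0.65]' --linear '[[0,-0.002,0.004],[0,-0.005,0.0065],[0,-0.0082,0.0085],[0,-0.0115,0.011],[0,-0.0147,0.0133],[0,-0.018,0.0156],[0,-0.021,0.018],[0,-0.023,0.02]]' --delta_rot '[[0,0,0],[0,0,0],[0,0,0],[0,0,0],[0,0,0],[0,0,0],[0,0,0],[0,0,0]]'

```text
clock: 4.7
eef_pos: [0.5793, -0.2707, 0.0018]
tool_rot: [0.948, 0.106, -0.036, -0.299]
ft_force: [-0.4, 0.4, 0.2]
grip_width: 0.0297
```

Emit:
jog_arm --jaw '[0.65,0.65,0.65,0.65,0.65,0.65,0.65,0.65]' --linear '[[0,-0.001,0.0007],[0,-0.0025,0.0017],[0,-0.004,0.0028],[0,-0.006,0.0042],[0,-0.008,0.0056],[0,-0.0105,0.0074],[0,-0.013,0.0091],[0,-0.0155,0.0109]]' --delta_rot '[[0,0,0],[0,0,0],[0,0,0],[0,0,0],[0,0,0],[0,0,0],[0,0,0],[0,0,0]]'

```text
clock: 5.37
eef_pos: [0.5752, -0.2526, 0.0016]
tool_rot: [0.948, 0.106, -0.036, -0.299]
ft_force: [-0.2, -2.1, 0.5]
grip_width: 0.0298
```

```bash
cat > st.py <<'E'
from tip2 import *
from meas import disc
HOME=np.array([.543,.1295]); a=np.radians(81.75); ex=np.array([np.cos(a),np.sin(a)]); ey=np.array([-ex[1],ex[0]])
def status(h,tag):
    o=bot.get_obs(); print('t',round(o['clock'],2),'eef',o['eef_pos'].round(4),'F',o['ft_force'].round(1),'j',o['joint_pos'].round(2))
    T=[]
    for n in('scene','top'):
        im,d=bot.camera(n); save(n+tag,im); c=bot.calibration(n); P=pts(c,d)
        hsv=cv2.cvtColor(im,cv2.COLOR_RGB2HSV); H,S=hsv[...,0].astype(int),hsv[...,1]
        m=(abs(H-112)<12)&(S>130)&(abs(P[...,2]-.2)<.02)
        t=P[m].mean(0); D=disc(n,im,d,'blue',.2); print(n,'cap mean',t.round(4),m.sum(),'circ',D[0][2:4] if D else None)
        T.append(t[:2]); 
        w=cv2.cvtColor(im,cv2.COLOR_RGB2BGR)
        q=R.from_quat(c['orientation']).inv().apply(np.append(t[:2],.1)-c['origin']);f=192/np.tan(np.radians(c['fovy'])/2)
        u,v=(q[:2]/q[2]*f+[c['cx'],c['cy']]).astype(int); u=np.clip(u,50,462);v=np.clip(v,50,334)
        if n=='scene': A=cv2.resize(w[v-50:v+50,u-50:u+50],(380,380))
        else: B=cv2.resize(w[v-50:v+50,u-50:u+50],(380,380))
    cv2.imwrite('pics/z'+tag+'.png',np.clip(np.hstack([A,B])*1.8,0,255).astype(np.uint8))
    t=np.mean(T,0); rel=t-HOME; f=np.array([np.cos(np.radians(h)),np.sin(np.radians(h))]); e=t-o['eef_pos'][:2]
    print('tube',t.round(4),'stand xy mm',(rel@ex*1000).round(1),(rel@ey*1000).round(1),'tube-eef fwd',(e@f*1000).round(1),'left',((e[1]*f[0]-e[0]*f[1])*1000).round(1))
    r=R.from_quat(o['tool_rot']).as_matrix(); print('tool heading',np.degrees(np.arctan2(r[1,2],r[0,2])).round(1),'tilt',np.degrees(np.arccos(-r[2,2])).round(1))
    return t
E
python3 -c "
from st import *
status(103,'a')"
```

```text
t 5.37 eef [ 0.5752 -0.2526  0.0016] F [-0.2 -2.1  0.5] j [-0.61  1.06  0.7   1.69  0.39  0.64]
scene cap mean [ 0.5731 -0.2308  0.2005] 194 circ (array([ 0.5715, -0.2314]), 0.0244)
top cap mean [ 0.5712 -0.2297  0.199 ] 659 circ (array([ 0.5719, -0.2306]), 0.0263)
tube [ 0.5721 -0.2303] stand xy mm -351.9 -80.4 tube-eef fwd 22.5 left -2.0
tool heading 103.2 tilt 35.1
```

View pics/za.png

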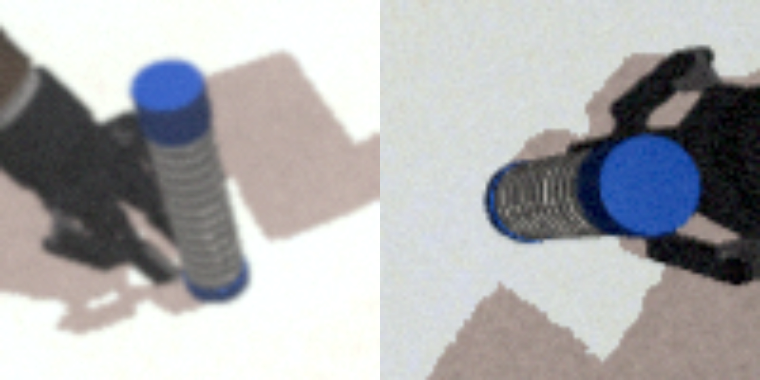

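Emit:
jog_arm --jaw '[0.65,0.65,0.65,0.65,0.65,0.65,0.65,0.65]' --linear '[[0,-0.0016,0.0011],[0,-0.0041,0.0029],[0,-0.0074,0.0052],[0,-0.0115,0.008],[0,-0.0156,0.0109],[0,-0.0197,0.0138],[0,-0.0238,0.0166],[0,-0.0279,0.0195]]' --delta_rot '[[0,0,0],[0,0,0],[0,0,0],[0,0,0],[0,0,0],[0,0,0],[0,0,0],[0,0,0]]'

```text
clock: 6.13
eef_pos: [0.5673, -0.2189, 0.0016]
tool_rot: [0.948, 0.106, -0.036, -0.299]
ft_force: [0.9, -1.5, 0.0]
grip_width: 0.0301
```

Emit:
jog_arm --jaw '[0.65,0.65,0.65,0.65,0.65,0.65,0.65,0.65]' --linear '[[0,-0.0041,0.0029],[0,-0.0082,0.0057],[0,-0.0123,0.0086],[0,-0.0164,0.0115],[0,-0.0205,0.0144],[0,-0.0246,0.0172],[0,-0.0279,0.0195],[0,-0.0303,0.0212]]' --delta_rot '[[0,0,0],[0,0,0],[0,0,0],[0,0,0],[0,0,0],[0,0,0],[0,0,0],[0,0,0]]'

```text
clock: 6.8
eef_pos: [0.5591, -0.1829, 0.0017]
tool_rot: [0.947, 0.106, -0.036, -0.299]
ft_force: [0.9, -2.7, -0.8]
grip_width: 0.0298
```

```bash
python3 -c "
from st import *
status(103,'b')"
```

```text
t 6.8 eef [ 0.5591 -0.1829  0.0017] F [ 0.9 -2.7 -0.8] j [-0.54  0.94  0.44  1.53  0.42  0.71]
scene cap mean [ 0.5568 -0.162   0.2006] 198 circ (array([ 0.5545, -0.1606]), 0.0252)
top cap mean [ 0.5552 -0.1613  0.1994] 627 circ (array([ 0.5553, -0.1614]), 0.0261)
tube [ 0.556  -0.1617] stand xy mm -286.3 -54.6 tube-eef fwd 21.4 left -1.7
tool heading 103.3 tilt 35.1
```

View pics/zb.png

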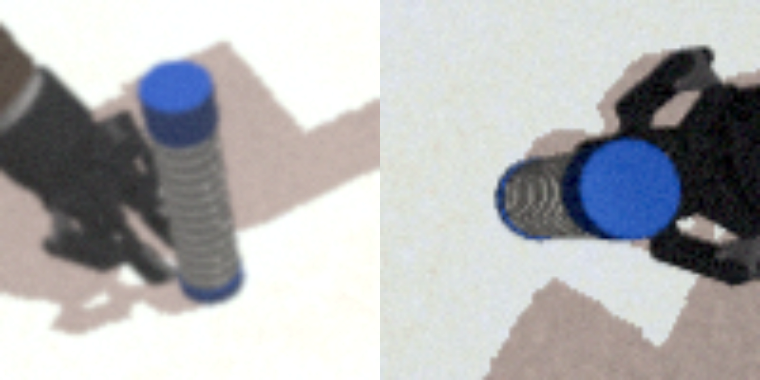

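Emit:
jog_arm --jaw '[0.65,0.65,0.65,0.65,0.65,0.65,0.65,0.65]' --linear '[[0,-0.0016,0.0011],[0,-0.0041,0.0029],[0,-0.0074,0.0052],[0,-0.0115,0.008],[0,-0.0156,0.0109],[0,-0.0197,0.0138],[0,-0.0238,0.0166],[0,-0.0279,0.0195]]' --delta_rot '[[0,0,0],[0,0,0],[0,0,0],[0,0,0],[0,0,0],[0,0,0],[0,0,0],[0,0,0]]'

```text
clock: 7.57
eef_pos: [0.5515, -0.1497, 0.0018]
tool_rot: [0.948, 0.106, -0.036, -0.299]
ft_force: [0.8, -2.6, -0.7]
grip_width: 0.0304
```

Emit:
jog_arm --jaw '[0.65,0.65,0.65,0.65,0.65,0.65,0.65,0.65]' --linear '[[0,-0.0041,0.0029],[0,-0.0082,0.0057],[0,-0.0123,0.0086],[0,-0.0164,0.0115],[0,-0.0205,0.0144],[0,-0.0246,0.0172],[0,-0.0287,0.0201],[0,-0.0328,0.023]]' --delta_rot '[[0,0,0],[0,0,0],[0,0,0],[0,0,0],[0,0,0],[0,0,0],[0,0,0],[0,0,0]]'

```text
clock: 8.23
eef_pos: [0.5427, -0.1108, 0.0018]
tool_rot: [0.948, 0.106, -0.036, -0.299]
ft_force: [-0.1, -1.0, -0.9]
grip_width: 0.03
```

Emit:
jog_arm --jaw '[0.65,0.65,0.65,0.65,0.65,0.65,0.65,0.65]' --linear '[[0,-0.0041,0.0029],[0,-0.0082,0.0057],[0,-0.0123,0.0086],[0,-0.0164,0.0115],[0,-0.0205,0.0144],[0,-0.0238,0.0166],[0,-0.0262,0.0184],[0,-0.0279,0.0195]]' --delta_rot '[[0,0,0],[0,0,0],[0,0,0],[0,0,0],[0,0,0],[0,0,0],[0,0,0],[0,0,0]]'

```text
clock: 8.9
eef_pos: [0.5351, -0.0777, 0.002]
tool_rot: [0.948, 0.106, -0.036, -0.299]
ft_force: [-0.2, -1.0, -0.6]
grip_width: 0.0301
```

```bash
python3 -c "
from st import *
status(103,'c')"
```

```text
t 8.9 eef [ 0.5351 -0.0777  0.002 ] F [-0.2 -1.  -0.6] j [-0.42  0.8   0.15  1.33  0.48  0.83]
scene cap mean [ 0.533  -0.0572  0.2005] 208 circ (array([ 0.5331, -0.0582]), 0.0246)
top cap mean [ 0.5313 -0.0584  0.1998] 595 circ (array([ 0.5314, -0.058 ]), 0.0252)
tube [ 0.5321 -0.0578] stand xy mm -186.9 -16.1 tube-eef fwd 20.0 left -1.5
tool heading 103.3 tilt 35.1
```

View pics/zc.png

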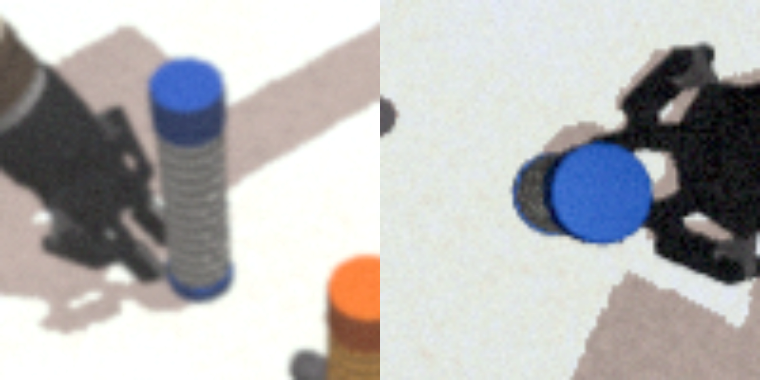

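Emit:
jog_arm --jaw '[0.65,0.65,0.65,0.65,0.65,0.65,0.65,0.65]' --linear '[[0,-0.0025,0.0017],[0,-0.0066,0.0046],[0,-0.0115,0.008],[0,-0.0172,0.012],[0,-0.0225,0.0158],[0,-0.027,0.0189],[0,-0.0311,0.0218],[0,-0.0344,0.0241]]' --delta_rot '[[0,0,0],[0,0,0],[0,0,0],[0,0,0],[0,0,0],[0,0,0],[0,0,0],[0,0,0]]'

```text
clock: 9.67
eef_pos: [0.5256, -0.0363, 0.002]
tool_rot: [0.947, 0.106, -0.036, -0.299]
ft_force: [0.3, -1.4, -0.9]
grip_width: 0.0296
```

```bash
python3 -c "
from st import *
status(103,'d')"
```

```text
t 9.67 eef [ 0.5256 -0.0363  0.002 ] F [ 0.3 -1.4 -0.9] j [-0.36  0.75  0.06  1.25  0.5   0.89]
scene cap mean [ 0.5237 -0.016   0.2005] 210 circ (array([ 0.5225, -0.0163]), 0.0242)
top cap mean [ 0.5215 -0.016   0.2001] 572 circ (array([ 0.5216, -0.0158]), 0.0249)
tube [ 0.5226 -0.016 ] stand xy mm -147.0 -0.7 tube-eef fwd 20.4 left -1.6
tool heading 103.3 tilt 35.1
```

Emit:
jog_arm --jaw '[0.65,0.65,0.65,0.65,0.65,0.65,0.65,0.65]' --linear '[[0,0.003,-0.002],[0,0.007,-0.005],[0,0.012,-0.0085],[0,0.017,-0.012],[0,0.022,-0.0155],[0,0.0255,-0.018],[0,0.0255,-0.018],[0,0.0255,-0.018]]' --delta_rot '[[0,0,0],[0,0,0],[0,0,0],[0,0,0],[0,0,0],[0,0,0],[0,0,0],[0,0,0]]'

```text
clock: 10.43
eef_pos: [0.5329, -0.0681, 0.0019]
tool_rot: [0.948, 0.106, -0.036, -0.299]
ft_force: [0.3, -0.5, -0.1]
grip_width: 0.03
```

```bash
python3 -c "
from st import *
t=status(103,'e')
p=t-.045*ex+.0016*ey
delta(81.75,35,[*p,.006])"
```

```text
t 10.43 eef [ 0.5329 -0.0681  0.0019] F [ 0.3 -0.5 -0.1] j [-0.4   0.79  0.13  1.31  0.48  0.85]
scene cap mean [ 0.5235 -0.0152  0.2004] 206 circ (array([ 0.5226, -0.0153]), 0.024)
top cap mean [ 0.5218 -0.0173  0.2001] 568 circ (array([ 0.5225, -0.0172]), 0.025)
tube [ 0.5226 -0.0162] stand xy mm -147.2 -0.8 tube-eef fwd 52.8 left -1.6
tool heading 103.2 tilt 35.1
t 10.5333 eef [ 0.5327 -0.0675  0.002 ] w 0.029584221754302725 F [-0.1  0.1  0. ]
lin mm [-16.1 -11.1   3. ] rot [-0.06 12.35 17.12]
```

Emit:
jog_arm --jaw '[0.65,0.65,0.65,0.65,0.65,0.65,0.65,0.65]' --linear '[[-0.0027,-0.0018,0.0005],[-0.0054,-0.0037,0.001],[-0.008,-0.0055,0.0015],[-0.0107,-0.0074,0.002],[-0.0134,-0.0093,0.0025],[-0.016,-0.011,0.003],[-0.016,-0.011,0.003],[-0.016,-0.011,0.003]]' --delta_rot '[[0,2.1,2.9],[0,4.1,5.7],[0,6.2,8.6],[0,8.2,11.4],[0,10.3,14.3],[0,12.35,17.1],[0,12.35,17.1],[0,12.35,17.1]]'

```text
clock: 11.2
eef_pos: [0.5144, -0.0604, 0.0064]
tool_rot: [0.951, -0.068, 0.022, -0.3]
ft_force: [0.5, -0.2, -0.5]
grip_width: 0.0299
```

```bash
python3 -c "
from st import *
t=status(81.75,'f')
p=t-.045*ex+.0016*ey
delta(81.75,35,[*p,.006])
w,_=bot.camera('wrist'); save('wf',w)
"
```

```text
t 11.2 eef [ 0.5144 -0.0604  0.0064] F [ 0.5 -0.2 -0.5] j [-0.46  0.62 -0.18  0.98  0.58  1.19]
scene cap mean [ 0.524  -0.0153  0.2002] 215 circ (array([ 0.5249, -0.0158]), 0.0267)
top cap mean [ 0.5216 -0.0167  0.2   ] 569 circ (array([ 0.5217, -0.0169]), 0.0246)
tube [ 0.5228 -0.016 ] stand xy mm -146.9 -0.9 tube-eef fwd 45.1 left -2.0
tool heading 81.8 tilt 35.1
t 11.3 eef [ 0.5156 -0.0608  0.0063] w 0.029828161549480193 F [ 0.3  0.4 -0.7]
lin mm [-0.9 -0.1  0.4] rot [-0.03 -0.    0.15]
```

View pics/zf.png

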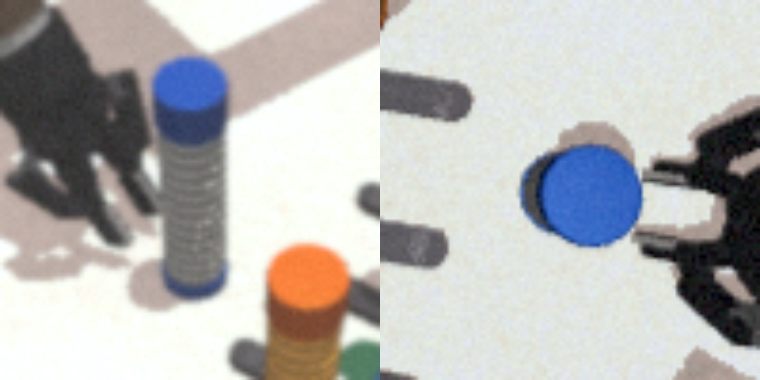

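View pics/wf.png

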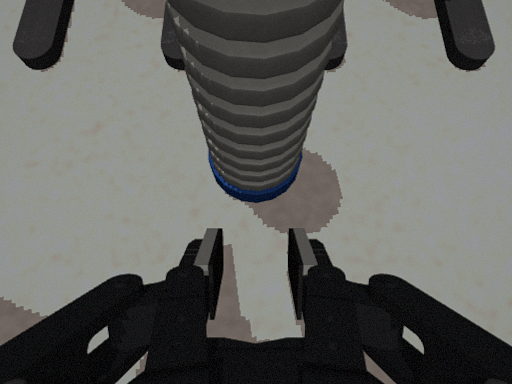

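Emit:
jog_arm --jaw '[0.65,0.65,0.65,0.65,0.65,0.65,0.65,0.65]' --linear '[[0,-0.0033,0.0023],[0,-0.0074,0.0052],[0,-0.0115,0.008],[0,-0.0148,0.0103],[0,-0.0172,0.012],[0,-0.0188,0.0132],[0,-0.0205,0.0143],[0,-0.0225,0.0158]]' --delta_rot '[[0,0,0],[0,0,0],[0,0,0],[0,0,0],[0,0,0],[0,0,0],[0,0,0],[0,0,0]]'

```text
clock: 12.02
eef_pos: [0.5191, -0.0339, 0.0059]
tool_rot: [0.951, -0.068, 0.022, -0.3]
ft_force: [0.3, -2.4, -0.3]
grip_width: 0.0297
```

Emit:
jog_arm --jaw '[0.65,0.65,0.65,0.65,0.65,0.65,0.65,0.65]' --linear '[[0,-0.0025,0.0017],[0,-0.0049,0.0034],[0,-0.0082,0.0057],[0,-0.0115,0.008],[0,-0.0148,0.0103],[0,-0.018,0.0126],[0,-0.0213,0.0149],[0,-0.0246,0.0172]]' --delta_rot '[[0,0,0],[0,0,0],[0,0,0],[0,0,0],[0,0,0],[0,0,0],[0,0,0],[0,0,0]]'

```text
clock: 12.68
eef_pos: [0.523, -0.0033, 0.006]
tool_rot: [0.951, -0.068, 0.022, -0.3]
ft_force: [-0.2, -2.7, 0.2]
grip_width: 0.0301
```

```bash
python3 -c "
from st import *
t=status(81.75,'g')
"
```

```text
t 12.68 eef [ 0.523  -0.0033  0.006 ] F [-0.2 -2.7  0.2] j [-0.35  0.59 -0.24  0.88  0.6   1.31]
scene cap mean [0.5289 0.0169 0.1999] 236 circ (array([0.5295, 0.0186]), 0.0273)
top cap mean [0.5258 0.017  0.2002] 558 circ (array([0.5266, 0.0171]), 0.0246)
tube [0.5274 0.017 ] stand xy mm -113.6 -0.7 tube-eef fwd 20.7 left -1.4
tool heading 81.8 tilt 35.0
```

View pics/zg.png

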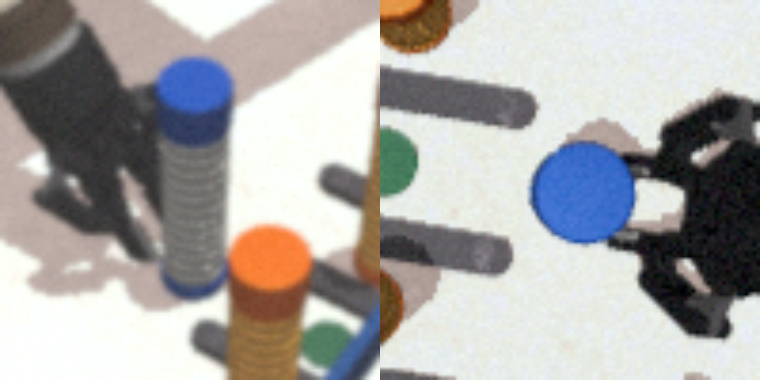

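Emit:
jog_arm --jaw '[0.65,0.65,0.65,0.65,0.65,0.65,0.65,0.65]' --linear '[[0,-0.002,0.0014],[0,-0.0049,0.0034],[0,-0.0082,0.0057],[0,-0.0115,0.008],[0,-0.0148,0.0103],[0,-0.018,0.0126],[0,-0.0213,0.0149],[0,-0.0246,0.0172]]' --delta_rot '[[0,0,0],[0,0,0],[0,0,0],[0,0,0],[0,0,0],[0,0,0],[0,0,0],[0,0,0]]'

```text
clock: 13.45
eef_pos: [0.5274, 0.0264, 0.0061]
tool_rot: [0.951, -0.068, 0.022, -0.3]
ft_force: [-0.7, -1.6, -1.2]
grip_width: 0.03
```

Emit:
jog_arm --jaw '[0.65,0.65,0.65,0.65,0.65,0.65,0.65,0.65]' --linear '[[0,-0.0033,0.0023],[0,-0.0066,0.0046],[0,-0.0098,0.0069],[0,-0.0131,0.0092],[0,-0.0164,0.0115],[0,-0.0197,0.0138],[0,-0.0225,0.0158],[0,-0.0246,0.0172]]' --delta_rot '[[0,0,0],[0,0,0],[0,0,0],[0,0,0],[0,0,0],[0,0,0],[0,0,0],[0,0,0]]'

```text
clock: 14.12
eef_pos: [0.5317, 0.0561, 0.0061]
tool_rot: [0.951, -0.068, 0.022, -0.3]
ft_force: [-0.2, -1.4, -0.2]
grip_width: 0.0299
```

```bash
python3 -c "
from st import *
t=status(81.75,'i')
"
```

```text
t 14.12 eef [0.5317 0.0561 0.0061] F [-0.2 -1.4 -0.2] j [-0.24  0.57 -0.29  0.79  0.61  1.45]
scene cap mean [0.5379 0.076  0.1996] 252 circ (array([0.539 , 0.0763]), 0.0268)
top cap mean [0.5344 0.0754 0.2004] 539 circ (array([0.5346, 0.0752]), 0.0245)
tube [0.5362 0.0757] stand xy mm -54.2 -1.0 tube-eef fwd 20.0 left -1.7
tool heading 81.8 tilt 35.0
```

View pics/zi.png

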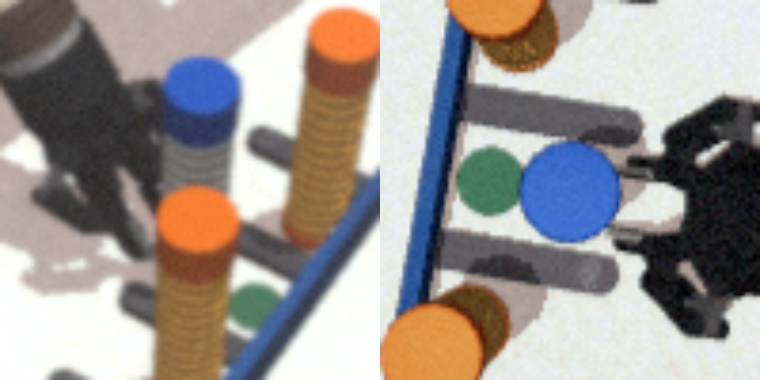

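Emit:
jog_arm --jaw '[0.65,0.65,0.65,0.65,0.65,0.65,0.65,0.65]' --linear '[[0,-0.002,0.0014],[0,-0.0049,0.0034],[0,-0.0082,0.0057],[0,-0.0115,0.008],[0,-0.0148,0.0103],[0,-0.018,0.0126],[0,-0.0209,0.0146],[0,-0.0229,0.016]]' --delta_rot '[[0,0,0],[0,0,0],[0,0,0],[0,0,0],[0,0,0],[0,0,0],[0,0,0],[0,0,0]]'

```text
clock: 14.88
eef_pos: [0.5356, 0.0839, 0.0061]
tool_rot: [0.951, -0.068, 0.022, -0.3]
ft_force: [-0.8, -2.0, -0.4]
grip_width: 0.0298
```

Emit:
jog_arm --jaw '[0.65,0.65,0.65,0.65,0.65,0.65,0.65,0.65]' --linear '[[0,-0.0016,0.0011],[0,-0.0037,0.0026],[0,-0.0057,0.004],[0,-0.0078,0.0055],[0,-0.0098,0.0069],[0,-0.0115,0.008],[0,-0.0127,0.0089],[0,-0.0135,0.0094]]' --delta_rot '[[0,0,0],[0,0,0],[0,0,0],[0,0,0],[0,0,0],[0,0,0],[0,0,0],[0,0,0]]'

```text
clock: 15.55
eef_pos: [0.538, 0.0998, 0.0062]
tool_rot: [0.951, -0.068, 0.022, -0.3]
ft_force: [-0.8, -1.7, -1.5]
grip_width: 0.0301
```

```bash
python3 -c "
from st import *
t=status(81.75,'k')
"
```

```text
t 15.55 eef [0.538  0.0998 0.0062] F [-0.8 -1.7 -1.5] j [-0.16  0.55 -0.31  0.71  0.61  1.55]
scene cap mean [0.544  0.1206 0.1997] 263 circ (array([0.5464, 0.121 ]), 0.0284)
top cap mean [0.5406 0.1179 0.1999] 564 circ (array([0.5409, 0.1181]), 0.0251)
tube [0.5423 0.1193] stand xy mm -10.2 -0.8 tube-eef fwd 19.9 left -1.4
tool heading 81.8 tilt 35.0
```

View pics/zk.png

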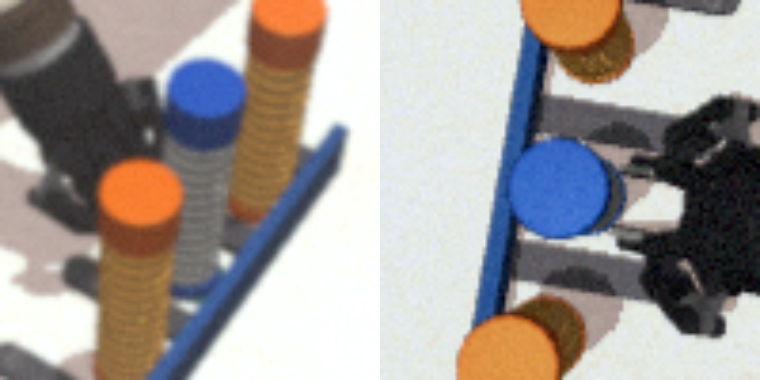

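Emit:
jog_arm --jaw '[0.65,0.65,0.65,0.65,0.65,0.65,0.65,0.65]' --linear '[[0,-0.0008,0.0006],[0,-0.0016,0.0011],[0,-0.0025,0.0017],[0,-0.0033,0.0023],[0,-0.0041,0.0029],[0,-0.0049,0.0034],[0,-0.0057,0.004],[0,-0.0061,0.0043]]' --delta_rot '[[0,0,0],[0,0,0],[0,0,0],[0,0,0],[0,0,0],[0,0,0],[0,0,0],[0,0,0]]'

```text
clock: 16.32
eef_pos: [0.5391, 0.1071, 0.0062]
tool_rot: [0.951, -0.068, 0.022, -0.3]
ft_force: [-0.7, -2.2, -1.0]
grip_width: 0.0299
```

Emit:
jog_arm --jaw '[0.65,0.65,0.65,0.65,0.65,0.65,0.65,0.65]' --linear '[[0,-0.0002,0.00014],[0,-0.0004,0.0003],[0,-0.0006,0.0004],[0,-0.0008,0.0006],[0,-0.001,0.0007],[0,-0.0012,0.0009],[0,-0.0012,0.0009],[0,-0.0012,0.0009]]' --delta_rot '[[0,0,0],[0,0,0],[0,0,0],[0,0,0],[0,0,0],[0,0,0],[0,0,0],[0,0,0]]'

```text
clock: 16.98
eef_pos: [0.5393, 0.1084, 0.0062]
tool_rot: [0.951, -0.068, 0.022, -0.3]
ft_force: [0.1, -1.3, -1.4]
grip_width: 0.0302
```

```bash
python3 -c "
from st import *
t=status(81.75,'l')
"
```

```text
t 16.98 eef [0.5393 0.1084 0.0062] F [ 0.1 -1.3 -1.4] j [-0.14  0.55 -0.32  0.7   0.61  1.58]
scene cap mean [0.5457 0.1292 0.1996] 270 circ (array([0.5471, 0.1293]), 0.0276)
top cap mean [0.5419 0.1261 0.1999] 562 circ (array([0.5422, 0.1265]), 0.0248)
tube [0.5438 0.1277] stand xy mm -1.7 -1.1 tube-eef fwd 19.7 left -1.7
tool heading 81.7 tilt 35.0
```

Emit:
jog_arm --jaw '[0.65,0.65,0.65,0.65,0.65,0.65,0.65,0.65]' --linear '[[0,-0.0002,0.00014],[0,-0.0004,0.0003],[0,-0.0006,0.0004],[0,-0.0008,0.0006],[0,-0.001,0.0007],[0,-0.0012,0.0009],[0,-0.0012,0.0009],[0,-0.0012,0.0009]]' --delta_rot '[[0,0,0],[0,0,0],[0,0,0],[0,0,0],[0,0,0],[0,0,0],[0,0,0],[0,0,0]]'

```text
clock: 17.75
eef_pos: [0.5395, 0.1099, 0.0061]
tool_rot: [0.951, -0.068, 0.022, -0.3]
ft_force: [-0.9, -1.9, -0.7]
grip_width: 0.0298
```

Emit:
jog_arm --jaw '[0.65,0.65,0.65,0.65,0.65,0.65,0.65,0.65]' --linear '[[0,-0.0002,0.00014],[0,-0.0004,0.0003],[0,-0.0006,0.0004],[0,-0.0008,0.0006],[0,-0.001,0.0007],[0,-0.001,0.0007],[0,-0.001,0.0007],[0,-0.001,0.0007]]' --delta_rot '[[0,0,0],[0,0,0],[0,0,0],[0,0,0],[0,0,0],[0,0,0],[0,0,0],[0,0,0]]'

```text
clock: 18.42
eef_pos: [0.5397, 0.1112, 0.0061]
tool_rot: [0.951, -0.068, 0.022, -0.3]
ft_force: [0.1, -2.3, -0.7]
grip_width: 0.0298
```

```bash
python3 -c "
from st import *
t=status(81.75,'m')
"
```

```text
t 18.42 eef [0.5397 0.1112 0.0061] F [ 0.1 -2.3 -0.7] j [-0.13  0.55 -0.32  0.7   0.61  1.58]
scene cap mean [0.546  0.1317 0.1995] 270 circ (array([0.547 , 0.1318]), 0.0272)
top cap mean [0.5422 0.1283 0.1998] 564 circ (array([0.5428, 0.1287]), 0.0249)
tube [0.5441 0.13  ] stand xy mm 0.7 -1.0 tube-eef fwd 19.3 left -1.6
tool heading 81.8 tilt 35.0
```

View pics/zm.png

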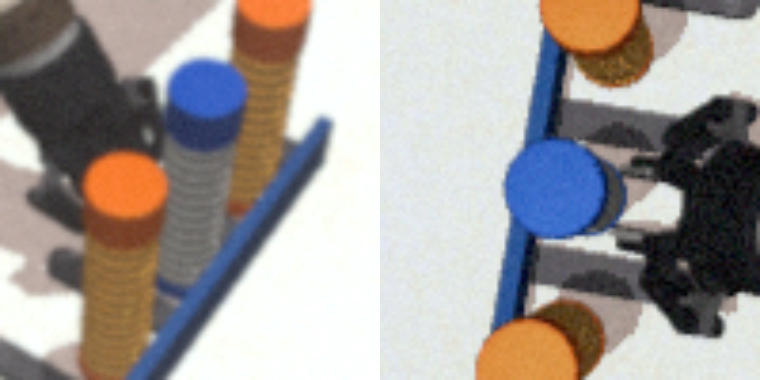

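Emit:
jog_arm --jaw '[0.65,0.65,0.65,0.65,0.65,0.65,0.65,0.65]' --linear '[[0,-0.0002,0.00014],[0,-0.0004,0.0003],[0,-0.0006,0.0004],[0,-0.0008,0.0006],[0,-0.001,0.0007],[0,-0.001,0.0007],[0,-0.001,0.0007],[0,-0.001,0.0007]]' --delta_rot '[[0,0,0],[0,0,0],[0,0,0],[0,0,0],[0,0,0],[0,0,0],[0,0,0],[0,0,0]]'

```text
clock: 19.18
eef_pos: [0.5399, 0.1121, 0.006]
tool_rot: [0.951, -0.068, 0.022, -0.3]
ft_force: [-1.0, -4.1, -0.1]
grip_width: 0.03
```

Emit:
jog_arm --jaw '[0.65,0.65,0.65,0.65,0.65,0.65,0.65,0.65]' --linear '[[0,-0.0002,0.00014],[0,-0.0004,0.0003],[0,-0.0006,0.0004],[0,-0.0008,0.0006],[0,-0.0008,0.0006],[0,-0.0008,0.0006],[0,-0.0008,0.0006],[0,-0.0008,0.0006]]' --delta_rot '[[0,0,0],[0,0,0],[0,0,0],[0,0,0],[0,0,0],[0,0,0],[0,0,0],[0,0,0]]'

```text
clock: 19.85
eef_pos: [0.5401, 0.1124, 0.0059]
tool_rot: [0.951, -0.069, 0.022, -0.299]
ft_force: [-1.8, -6.6, 1.3]
grip_width: 0.03
```

```bash
python3 -c "
from st import *
t=status(81.75,'n')
"
```

```text
t 19.85 eef [0.5401 0.1124 0.0059] F [-1.8 -6.6  1.3] j [-0.13  0.55 -0.32  0.69  0.61  1.59]
scene cap mean [0.546  0.1323 0.1995] 268 circ (array([0.5465, 0.1329]), 0.027)
top cap mean [0.5423 0.129  0.2   ] 553 circ (array([0.5428, 0.1293]), 0.0247)
tube [0.5441 0.1307] stand xy mm 1.3 -1.0 tube-eef fwd 18.7 left -1.4
tool heading 81.7 tilt 34.9
```

Emit:
jog_arm --jaw '[0.65,0.65,0.65,0.65,0.65,0.65,0.65,0.65]' --linear '[[0,0.0008,-0.0006],[0,0.0025,-0.0017],[0,0.0065,-0.0046],[0,0.013,-0.0091],[0,0.022,-0.0154],[0,0.033,-0.0231],[0,0.045,-0.0315],[0,0.057,-0.04]]' --delta_rot '[[0,0,0],[0,0,0],[0,0,0],[0,0,0],[0,0,0],[0,0,0],[0,0,0],[0,0,0]]'

```text
clock: 20.62
eef_pos: [0.5299, 0.0439, 0.0063]
tool_rot: [0.951, -0.068, 0.022, -0.301]
ft_force: [-0.3, -0.5, -0.3]
grip_width: 0.0298
```

Emit:
jog_arm --jaw '[0.65,0.65,0.65,0.65,0.65,0.65,0.65,0.65]' --linear '[[0,0.012,-0.0095],[0,0.024,-0.019],[0,0.036,-0.03],[0,0.046,-0.045],[0,0.054,-0.06],[0,0.06,-0.075],[0,0.062,-0.085],[0,0.062,-0.085]]' --delta_rot '[[0,0,0],[0,0,0],[0,0,0],[0,0,0],[0,0,0],[0,0,0],[0,0,0],[0,0,0]]'

```text
clock: 21.28
eef_pos: [0.5171, -0.0562, 0.0414]
tool_rot: [0.951, -0.069, 0.024, -0.3]
ft_force: [-0.0, 0.2, -0.1]
grip_width: 0.0303
```

```bash
python3 -c "
from st import *
t=status(81.75,'o')
from meas import disc
for n in('scene','top'):
    im,d=bot.camera(n); save(n+'end',im)
    for col,h in (('orange',.2),('green',.001)):
        for x in disc(n,im,d,col,h): print(*x)
    print(disc(n,im,d,'blue',.2))
"
```

```text
t 21.28 eef [ 0.5171 -0.0562  0.0414] F [-0.   0.2 -0.1] j [-0.45  0.57 -0.16  1.05  0.58  1.2 ]
scene cap mean [0.5444 0.1319 0.2004] 238 circ (array([0.5434, 0.1327]), 0.0244)
top cap mean [0.5404 0.1125 0.1997] 595 circ (array([0.5428, 0.1293]), 0.0247)
tube [0.5424 0.1222] stand xy mm -7.3 -0.4 tube-eef fwd 180.2 left 0.6
tool heading 81.4 tilt 35.0
scene orange [0.4569 0.1442] 0.0263 [0.4578 0.1422 0.2005]
scene orange [0.6382 0.1169] 0.0274 [0.6359 0.1174 0.1998]
[('scene', 'blue', array([0.5436, 0.1319]), 0.0241, array([0.5444, 0.1318, 0.2004]))]
top orange [0.6328 0.1144] 0.0252 [0.6327 0.1143 0.2   ]
top orange [0.4555 0.1395] 0.0251 [0.4553 0.1392 0.1998]
[('top', 'blue', array([0.5428, 0.1293]), 0.0247, array([0.5423, 0.1294, 0.2   ]))]
```

View pics/topend.png

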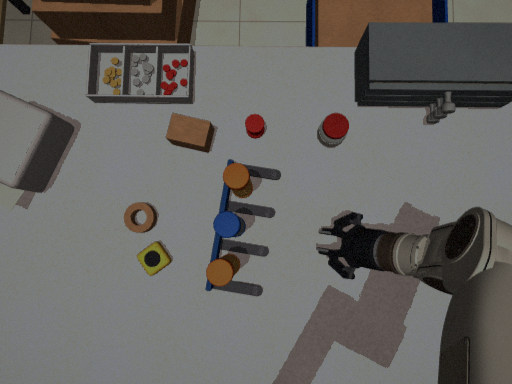

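View pics/zo.png

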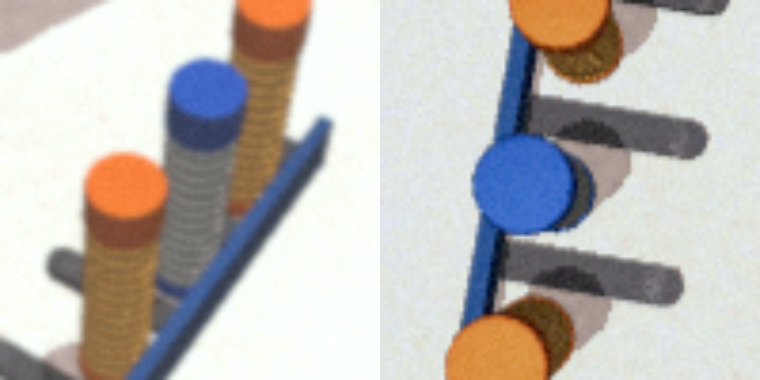

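```bash
python3 -c "
from h import *
print(bot.get_obs()['ft_force'], abs(bot.get_obs()['joint_vel']).max()); print(bot.job_done())"
```

```text
[ 0.44167721  0.51643307 -0.25149558] 0.008939138340596306
the job is handed in; nothing more can be done
None
```

I slid the blue-capped tube into the empty middle lane until it met the back stop, and handed the job in. It used two straight pushes low on the body, with the half-closed fingers as a cradle and the tool tilted 35°. It stayed upright throughout, and I never pinched or lifted it.

**Last checks**
- **Home against the stop:** the push force rose from about 2 N to about 7 N while the fingers all but stopped moving.
- **After the hand withdrew:** the tube stayed put and stood upright on both cameras. It was within about 2 mm of the measured home point and about 1 mm off the lane's centre line.
- **Everything else:** the orange tubes measured where they started. The other items look unmoved in the final top picture. The hand ended about 180 mm behind the tube with no force on it, at about 21 s.

**What disagreed**
- **Fingertip height:** the cameras showed the fingertips about 30 mm higher up the tool axis than the reported tool position and the given 17 mm imply. I set the push height from the pictures.
- **Tube against its neighbours:** the blue tube measured about 2 mm nearer the stop than the average of the orange tubes, which is within the cameras' accuracy.
- **Final position readout:** one averaged readout put the tube 7 mm short of home. I discounted it because one camera's average seems to have picked up pixels outside the cap. The fitted cap circles on both cameras put the tube home.

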